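Spin-check a sample carousel and brake it at the sensor

ROBOT

A 7-joint arm with a two-finger parallel gripper is mounted at the origin on the work surface. World frame = base frame: x ahead of the robot, y to its left, z up, the work surface at z = 0. Lengths are in mm, angles in rad, forces in N, time in s.
With the tool pointing down it reaches from about 400 to 850 mm from the base axis. Payload 10.4 kg.
Tool frame: the origin (TCP) lies between the finger pads; the fingertips stand robot.finger_overhang ahead of it and the grasp point (between the pads) lies 3 mm ahead of it (robot.finger_overhang is the distance from the TCP to the fingertips, in mm); z points along the fingers, y is the line along which they close (so a half turn about z gives the same grasp; the last joint's range is limited). The gripper opens to 87 mm and grips with 3 to 60 N. Pads are 19 mm wide; open, the fingers measure 117 mm over their backs; the gripper's body (75 mm by 190 mm) begins 51 mm behind the grasp point.
Start: joints at [-1.329, 0.332, -0.065, 1.46, 0.022, 1.35, -0.088], TCP at [163.558, 603.24, 244.576] pointing down, gripper open.
Joint ranges: [-2.6, 2.6], [-0.5, 2.12], [-1.47, 1.34], [0.16, 2.42], [-1.27, 4.41], [0.06, 2.06], [-2.6, 2.6]. Speed limits (rad/s): [2.22, 2.22, 2.79, 2.79, 3.14, 3.14, 3.14].

INTERFACE

Orientations are given as a unit quaternion [w, x, y, z].
In Python, from cell import robot gives the robot as it stands.
- The arm moves only by the shell command python3 -m inch 'ROWS' [FORCE]. ROWS is JSON, a list of rows, each a list of 3 entries, a list of its own where there are three numbers: the shift along the world's x, y, z in cm, then the turn, a rotation vector about the world's x, y, z in degrees, then the opening in per cent of the stroke, from 0 (shut) to 100 (fully open). In form: [[[dx, dy, dz], [rx, ry, rz], gripper], ...]. A call has 1 to 10 rows; each row shifts and turns the commanded pose from where the row before left it; what a row does not reach is not made up. A row lasts 1/8 s, in which the tool goes at most 62.5 mm and 10.7 degrees, less where a joint would pass 70% of its speed; a pose out of reach is approached as far as the arm can. A call with a gripper value outside its range is refused whole. The fingers move at their own pace and stop on an object; FORCE is the grip in N (left out, the last holds). Time passes only in rows, so rows that do not move let the fingers close. It gives the time, the measured TCP pose, the force, the opening and the grip force at its end, in the units of the state.
- robot.observe(): the state, without advancing time (a new reading comes with each control period).
- robot.get_image(name): name is "scene" or "top"; returns a dict with "pixels" (480x640x3 uint8, red, green, blue), "z_map" (480x640 float32, mm along the optical axis (not along the pixel's ray), 0 where there is no reading), "fx", "fy", "cx", "cy" (pixels), "dist" ([k1, k2, p1, p2, k3] as OpenCV has them; the pictures are not rectified), "xyz" and "orientation" of the camera in the world. Camera axes: x right, y up, looking along -z (the intrinsics and any distortion apply to the point x, -y, -z); pixel columns grow to the right and rows downward; lengths in mm; the calibration is good to about 2 mm. A picture is of the moment at which its call begins.
- robot.sign_off(): hands the job in; it is judged then, once.
The state is a dict: "time_s": time; "qpos": joint angles; "qd": joint speeds; "tau": joint torques, N m; "position": TCP position; "tool_rot": TCP orientation; "ft_force": force on the tool from outside, world axes, zero at the start; "moment": the same for the moment, N m; "width": opening from 0.0 (shut) to 1.0 (fully open); "finger_force": force on a finger pad.
Only numpy, scipy, OpenCV 4.12 (cv2) and the standard library are available. Lean on these libraries where they do the work, as an engineer would, in place of code of your own. Each camera call takes 0.05 s, during which the arm holds its last target. There are 200 camera calls.

TASK

Check that the sample carousel runs freely: with a fingertip, flick its wheel spinning counter-clockwise (seen from above) and let go, so that it coasts on its own and carries the tall index post past the sensor head at least once. When the post comes round again on a later pass, with the wheel still turning freely, brake the wheel with a fingertip so that it stops with the post in front of the sensor, within the width of the sensor head; once the post has been past, the wheel must not stop anywhere else. Only touch the wheel, do not lift it off its bearing, leave the other things standing where they are, and finish clear of everything.

Things in the scene. Friction and masses are not known exactly. Their poses are not given: they have to be found in the camera images.
- carousel: The carousel's fixed base: a white plate 280 x 280 mm, 20 mm thick, on the bench; origin at the centre of its underside, straight below the wheel's axis; z up; its x axis points from the wheel's axis to the sensor head. Its place and yaw differ from run to run.
- sensor_top (a point): Top centre of the sensor head, a grey fixed column 30 x 30 mm on the base plate, 131 mm from the wheel's axis, its top 104 mm above the bench. Its face with a round lens looks at the axis from 116 mm, 11 mm clear of the wheel's rim.
- hub: The bearing hub that carries the wheel; origin on the wheel's axis, 58 mm above the bench (level with the wheel's underside). It does not turn. It sits in the base by its own weight (with the wheel about 0.7 kg) and would come up if lifted.
- disc_top (a point): Centre of the wheel's flat top, 70 mm above the bench. The wheel: an aluminium disc, radius 105 mm, 12 mm thick. Fixed on it: seven white-capped amber vials (diameter 19 mm, tops 98 mm above the bench) in a ring of radius 52 mm; a centre boss (radius 18 mm, top 82 mm above the bench); one index post. From 62 mm out to the rim the top is bare but for the post.
- rotor (a joint): Turning angle of the wheel, rad, growing counter-clockwise seen from above and counting on past whole turns. 0, 2 pi, 4 pi ... = post exactly in front of the sensor. It starts at rest between -5.0 and -1.3. No end stops; light bearing: left alone it slows by only about 0.1 to 0.2 rad/s each second; a fingertip pressed on the top with a few newtons stops it almost at once.
- post_top (a point): Top centre of the index post: an upright dark steel pin, 12 mm diameter, 45 mm tall above the disc (top 115 mm above the bench), 88 mm from the wheel's axis, taller than the vials.
- home (a point): The point in front of the sensor where the post must stop: 88 mm from the wheel's axis towards the sensor, at the height of the disc's top (70 mm above the bench). It does not turn with the wheel.
- vial: Bystander, loose: small amber vial, 22 mm diameter, 45 mm tall, standing on a corner of the base plate; origin under its centre.
- jar: Bystander, loose: small clear jar, 32 mm diameter, 40 mm tall, standing on a corner of the base plate; origin under its centre.
- bottle_a: Bystander, loose: amber bottle, 68 mm diameter, 140 mm tall, on the bench; origin under its centre.
- bottle_b: Bystander, loose: amber bottle like the other, 68 mm diameter, 140 mm tall, on the bench; origin under its centre.
- beaker: Bystander, loose: glass beaker, 70 mm diameter, 85 mm tall, on the bench; origin under its centre.
- flask: Bystander, loose: conical flask, 76 mm foot diameter, 104 mm tall, on the bench; origin under its centre.
- spatula: Bystander, loose: steel spatula 180 mm long, lying on the bench; origin below its middle.

How it is judged (in metres and radians):
On the way, in this order (a step that is already met when the one before it is completed fails the run):
1. the wheel, flicked counter-clockwise and let go, coasts on its own with the post past the sensor (value of joint rotor above 0.6 rad and velocity of joint rotor above 0.4 rad/s and contact force between the fingers and hub below 0.05 N), for 0.2 s.
2. the post comes round towards the sensor again (within the last quarter turn) with the wheel still turning freely, faster than 0.3 rad/s, untouched (value of joint rotor above 4.5 rad and horizontal distance between post_top and home below 0.125 m and velocity of joint rotor above 0.3 rad/s and contact force between the fingers and hub below 0.05 N).
3. a fingertip holds the wheel still with the post in front of the sensor (horizontal distance between post_top and home below 0.015 m and velocity of joint rotor between -0.03 and 0.03 rad/s and contact force between the fingers and hub above 0.3 N), for 0.1 s.
At the end, for the whole second after the job is handed in: The wheel is at rest (under 0.03 rad/s) on its bearing with the index post's centre within 15 mm, seen from above, of the point in front of the sensor, after at least one earlier free pass (horizontal distance between post_top and home below 0.015 m and velocity of joint rotor between -0.03 and 0.03 rad/s and value of joint rotor above 4.5 rad and height (world z) of post_top below 0.118 m); the robot touches nothing.
It fails at once if after the post has been past the sensor once, the wheel comes to a stand with the post more than 15 mm off the point in front of the sensor (value of joint rotor above 0.6 rad and velocity of joint rotor between -0.01 and 0.01 rad/s and not (horizontal distance between post_top and home below 0.015 m)).
It fails at once if the wheel is lifted more than 8 mm off its bearing (height (world z) of post_top above 0.123 m).
It fails at once if another thing on the bench or base plate is moved more than 20 mm (distance of any of vial, jar, bottle_a, bottle_b, beaker, flask, spatula from where it was at the start of the episode above 0.02 m).
It also fails if it takes over 64 s, if anything falls off the work surface, if the arm or the gripper's body presses on something with over 40 N, if the wrist force passes 120 N, or if a joint passes its speed limit or range.

## Working session

There is one attempt and no reset: what is moved stays moved. The work goes in short steps, Python scripts to look and compute and a shell command to move; the robot and the scene stay as the last step left them, time stands still between calls to the robot, and variables do not carry over. Pictures are saved under pics/ and viewed, at most 10 in all, crops included, and the job is handed in when it is done.

```bash
ls; mkdir -p pics; cat > h.py <<'E'
import numpy as np, cv2
from scipy.spatial.transform import Rotation as R
from cell import robot
def cam(n): return robot.get_image(n)
def RC(im):
    o=np.array(im["orientation"],float)
    return (R.from_quat(o[[1,2,3,0]]).as_matrix() if o.size==4 else o.reshape(3,3)), np.array(im["xyz"],float)
def ray(im,uv,z):
    """pixels -> world points on plane z"""
    K=np.array([[im["fx"],0,im["cx"]],[0,im["fy"],im["cy"]],[0,0,1.]])
    p=cv2.undistortPoints(np.array(uv,float).reshape(-1,1,2),K,np.array(im["dist"],float)).reshape(-1,2)
    M,c=RC(im); d=np.c_[p[:,0],-p[:,1],-np.ones(len(p))]@M.T
    return c+d*((z-c[2])/d[:,2])[:,None]
def cloud(im):
    h,w=im["z_map"].shape; v,u=np.mgrid[:h,:w]
    K=np.array([[im["fx"],0,im["cx"]],[0,im["fy"],im["cy"]],[0,0,1.]])
    p=cv2.undistortPoints(np.stack([u,v],-1).reshape(-1,1,2).astype(float),K,np.array(im["dist"],float)).reshape(-1,2)
    M,c=RC(im); z=im["z_map"].reshape(-1,1)
    return (c+(np.c_[p[:,0],-p[:,1],-np.ones(len(p))]*z)@M.T).reshape(h,w,3)
E
python3 - <<'E'
from h import *
for n in("scene","top"):
    im=cam(n); cv2.imwrite(f"pics/{n}0.png",im["pixels"][:,:,::-1]); print(n,im["xyz"],im["orientation"],im["fx"],(im["z_map"]>0).mean())
s=robot.observe(); print(s["position"],s["tool_rot"],s["width"],robot.finger_overhang)
E
```

```text
pics
scene [ 933.69654624 -465.86497242  704.12199616] [0.84605908 0.37579815 0.14242623 0.35024928] 433.08148464948493 0.995888671875
top [ 310.44386811    9.39119041 1228.0820921 ] [-0.69704223 -0.06611407  0.0561793   0.71176186] 553.0669419296389 0.9959602864583333
[163.47235798 602.91273368 243.83892503] [-6.27249170e-05  1.31990897e-01  9.91250727e-01 -6.28331728e-04] 1.0000410345593174 22.0
```

View pics/top0.png

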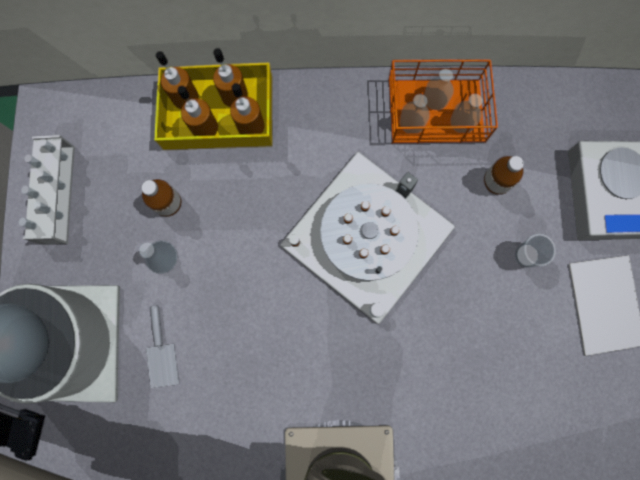

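View pics/scene0.png

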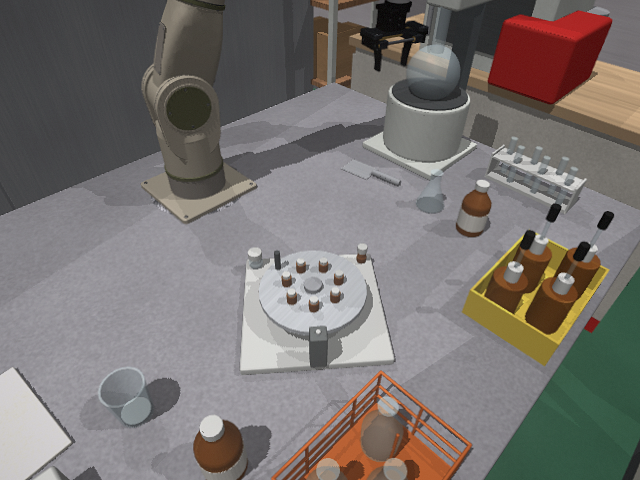

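The top view shows the wheel centre near (369,231), the post top near (378,269) and the sensor near (407,183). The jar is at (375,310) and the vial at (294,240). The scene view agrees. The big heating pot sits beside the arm's start pose.

```bash
cat >> h.py <<'E'
def blob(im,u0,v0,r,z,fn):
    g=im["pixels"].astype(int); v,u=np.mgrid[:480,:640]
    m=(np.hypot(u-u0,v-v0)<r)&fn(g); return ray(im,[[u[m].mean(),v[m].mean()]],z)[0],m.sum()
E
python3 - <<'E'
from h import *
im=cam("top"); P=cloud(im); v,u=np.mgrid[:480,:640]; z=P[...,2]
near=np.hypot(u-369,v-231)<56
m=near&(abs(z-70)<4)
c,r=cv2.minEnclosingCircle(P[m][:,:2].astype(np.float32)); print("disc",c,r,np.median(z[m]))
mask=m.astype(np.uint8)
cn=max(cv2.findContours(mask,cv2.RETR_EXTERNAL,cv2.CHAIN_APPROX_NONE)[0],key=cv2.contourArea)
E_=ray(im,cn.reshape(-1,2),70)[:,:2]; A=np.c_[2*E_,np.ones(len(E_))]; s=np.linalg.lstsq(A,(E_**2).sum(1),rcond=None)[0]; print("fit",s[:2],np.sqrt(s[2]+s[0]**2+s[1]**2))
bp,bj=np.zeros(3),0
q=P[(np.hypot(u-378,v-269)<9)&(z>100)&(z<122)]; print("post",q.mean(0),len(q))
q=P[(np.hypot(u-407,v-183)<18)&(z>98)&(z<110)]; print("sensor",q.mean(0),len(q))
pl=(np.hypot(u-369,v-240)<100)&(abs(z-20)<5); b=cv2.minAreaRect(P[pl][:,:2].astype(np.float32)); print("plate",b)
w=P[(u<130)&(v>280)&(v<402)&(z>30)&(z<600)]; print("pot",w.min(0),w.max(0))
cv2.imwrite("pics/crop1.png",cv2.resize(im["pixels"][130:330,260:480,::-1],None,fx=3,fy=3,interpolation=2))
E
```

```text
disc (535.760009765625, -79.77716064453125) 111.75052642822266 69.93054575262113
fit [529.85278054 -74.65482566] 103.07875287559318
post [442.49760835 -89.81933854 113.63295608] 31
sensor [ 630.12448312 -158.24088497  103.59085356] 196
plate ((529.9781494140625, -74.95205688476562), (279.729248046875, 281.474853515625), 49.68865203857422)
pot [181.79652453 497.24774758  30.12374576] [417.6357705  681.13868532 312.19439076]
```

View pics/crop1.png

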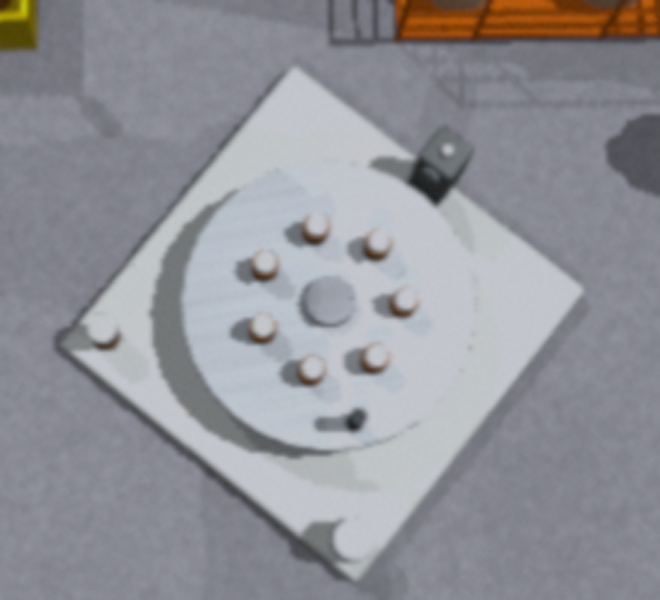

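```bash
python3 -m inch '[[[0,-3.5,0],[0,0,0],0],[[0,-4.5,0],[0,0,0],0],[[0,-5,0],[0,0,0],0],[[0,-5,0],[0,0,0],0],[[0,-5,0],[0,0,0],0],[[3.5,-2,0],[0,0,0],0],[[3.5,-2,0],[0,0,0],0],[[3.5,-2,0],[0,0,0],0],[[3.5,-2,0],[0,0,0],0],[[0,0,0],[0,0,0],0]]' 10
```

```text
time_s: 1.4
position: [305.5, 291.5, 244.5]
tool_rot: [0.0, 0.134, 0.991, -0.0]
ft_force: [-0.5, 1.2, -0.1]
width: 0.016
finger_force: 0.0
```

```bash
python3 -m inch '[[[1.8,-4.2,-0.5],[0,0,0],0],[[1.8,-4.2,-0.5],[0,0,0],0],[[1.8,-4.2,-0.5],[0,0,0],0],[[1.8,-4.2,-0.5],[0,0,0],0],[[1.8,-4.2,-0.5],[0,0,0],0],[[1.8,-4.2,-0.5],[0,0,0],0],[[1.8,-4.2,-0.5],[0,0,0],0],[[1.5,-4.4,-0.5],[0,0,0],0],[[0,0,-2],[0,0,0],0],[[0,0,0],[0,0,0],0]]'
```

```text
time_s: 2.65
position: [443.6, -44.2, 183.6]
tool_rot: [-0.001, 0.132, 0.991, -0.0]
ft_force: [0.5, 0.0, 1.3]
width: 0.005
finger_force: 0.0
```

```bash
python3 - <<'E'
from h import *
s=robot.observe(); print(s["position"],s["ft_force"])
im=cam("scene"); cv2.imwrite("pics/s1.png",im["pixels"][:,:,::-1])
c=np.array([530,-75]);
a=161+np.cumsum([0,3,5,8,10,12,14,14.3])
p=c+88*np.c_[np.cos(np.radians(a)),np.sin(np.radians(a))]; print(a,p[0]); print(np.diff(p,axis=0)/10)
E
```

```text
[443.61127816 -44.17988759 183.5847335 ] [0.54229947 0.00626278 1.25670006]
[161.  164.  169.  177.  187.  199.  213.  227.3] [446.79436535 -46.35000241]
[[-0.13853946 -0.43939103]
 [-0.17921629 -0.74648957]
 [-0.14962069 -1.21856274]
 [ 0.05353377 -1.53300664]
 [ 0.41384267 -1.79254954]
 [ 0.94026247 -1.92782375]
 [ 1.4124959  -1.67442493]]
```

View pics/s1.png

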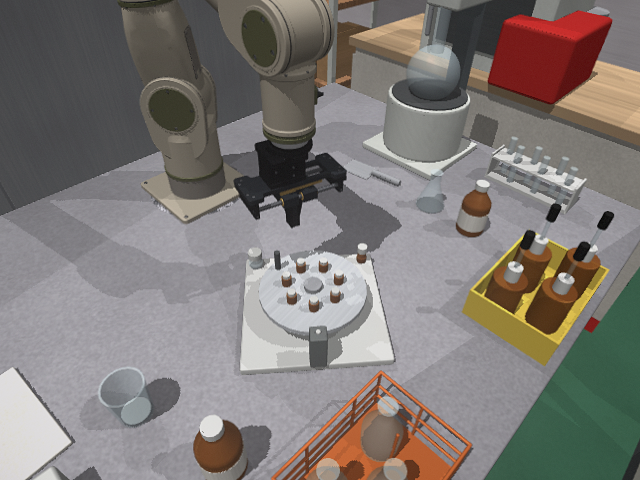

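The scene view shows the closed fingertip at about (293,222), hanging clear behind the post at (277,258).

```bash
python3 -m inch '[[[0.3,-0.2,-2],[0,0,0],0],[[0,0,-3],[0,0,0],0],[[0,0,-3],[0,0,0],0],[[0,0,0],[0,0,0],0]]'
```

```text
time_s: 3.2
position: [446.5, -45.9, 103.9]
tool_rot: [-0.001, 0.131, 0.991, -0.001]
ft_force: [-0.1, 0.4, 0.1]
width: 0.006
finger_force: 0.0
```

```bash
python3 -m inch '[[[-0.1,-0.4,0],[0,0,0],0],[[-0.2,-0.7,0],[0,0,0],0],[[-0.1,-1.2,0],[0,0,0],0],[[0.1,-1.5,0],[0,0,0],0],[[0.4,-1.8,0],[0,0,0],0],[[0.9,-1.9,0],[0,0,0],0],[[1.4,-1.7,0],[0,0,0],0],[[-0.3,0.4,1],[0,0,0],0],[[-0.5,0.5,4],[0,0,0],0],[[-0.5,0.5,2],[0,0,0],0]]'
cat > post.py <<'E'
from h import *
c=np.array([530,-75]); a0=np.radians(-40.3)
def look():
    t=robot.observe()["time_s"]; im=cam("top"); P=cloud(im); d=P[...,:2]-c; r=np.hypot(d[...,0],d[...,1]); z=P[...,2]
    m=(abs(r-88)<9)&(z>100)&(z<122); q=P[m][:,:2]
    if len(q)<6: return t,None,len(q)
    q=q[np.hypot(*(q-np.median(q,0)).T)<12]; e=q.mean(0)-c
    return t,round(float(np.degrees((np.arctan2(e[1],e[0])-a0+np.pi)%(2*np.pi)-np.pi)),1),len(q)
if __name__=="__main__":
    for i in range(4): print(*look())
    s=robot.observe(); print(s["time_s"],s["position"],s["ft_force"])
E
python3 post.py
```

```text
time_s: 4.45
position: [458.5, -125.1, 176.6]
tool_rot: [0.001, 0.132, 0.991, 0.0]
ft_force: [0.3, 0.4, 0.3]
width: 0.012
finger_force: 0.0
4.45 None 0
4.5 None 0
4.55 None 0
4.6 None 0
4.65 [ 458.44231897 -124.44578401  174.72048889] [0.30252735 0.00791466 0.16300404]
```

```bash
sed -i 's/cam("top")/cam("scene")/' post.py; python3 post.py; python3 -m inch '[[[-0.5,2,-1],[0,0,0],0],[[-0.5,2.2,-1],[0,0,0],0],[[-0.3,2.2,-1],[0,0,0],0]]'; python3 post.py
```

```text
4.65 -1.5 59
4.7 4.0 62
4.75 9.5 62
4.8 15.0 62
4.85 [ 458.09599236 -124.88955676  173.86377675] [-0.61856757 -0.17167554  0.37036747]
time_s: 5.22
position: [445.0, -60.4, 143.7]
tool_rot: [-0.0, 0.132, 0.991, -0.0]
ft_force: [1.0, 0.1, 0.4]
width: 0.006
finger_force: 0.0
5.225 61.6 55
5.275 67.2 58
5.325 72.6 59
5.375 78.2 51
5.425 [445.3883583 -61.14308   144.3034979] [-0.37154732 -0.12641154 -0.07448028]
```

```bash
python3 -m inch '[[[0,0,0.3],[0,0,0],0],[[0,0,0],[0,0,0],0],[[0,0,0],[0,0,0],0],[[0,0,0],[0,0,0],0],[[0,0,0],[0,0,0],0],[[0,0,0],[0,0,0],0],[[0,0,0],[0,0,0],0]]' | head -2; python3 post.py
```

```text
time_s: 6.3
position: [445.5, -60.7, 147.6]
6.3 -179.3 44
6.35 -173.7 43
6.4 -168.2 44
6.45 -162.5 47
6.5 [445.55750238 -60.75540984 147.57379157] [ 0.52362301 -0.47047523 -0.85883794]
```

```bash
python3 -m inch '[[[0,0,0],[0,0,0],0],[[0,0,0],[0,0,0],0],[[0,0,0],[0,0,0],0],[[0,0,0],[0,0,0],0],[[0,0,0],[0,0,0],0],[[0,0,0],[0,0,0],0],[[0,0,0],[0,0,0],0],[[0,0,0],[0,0,0],0],[[0,0,0],[0,0,0],0],[[0,0,0],[0,0,0],0]]' | head -1; python3 post.py;  python3 -m inch '[[[0,0,0],[0,0,0],0],[[0,0,0],[0,0,0],0],[[0,0,0],[0,0,0],0],[[0,0,0],[0,0,0],0],[[0,0,0],[0,0,0],0],[[0,0,0],[0,0,0],0],[[0,0,0],[0,0,0],0],[[0,0,0],[0,0,0],0],[[0,0,0],[0,0,0],0],[[0,0,0],[0,0,0],0]]' | head -1; python3 post.py
```

```text
time_s: 7.75
7.75 -37.6 57
7.8 -33.2 59
7.85 -28.9 58
7.9 -24.5 54
7.95 [445.56133607 -60.78468684 147.59170878] [ 0.03183051 -0.72969772 -0.52065868]
time_s: 9.2
9.2 78.9 55
9.25 82.5 54
9.3 86.2 54
9.35 90.2 52
9.4 [445.54507333 -60.77036275 147.56475889] [-0.49214539 -0.18913394 -0.16666987]
```

```bash
python3 -m inch '[[[0,0,0],[0,0,0],0],[[0,0,0],[0,0,0],0],[[0,0,0],[0,0,0],0],[[0,0,0],[0,0,0],0],[[0,0,0],[0,0,0],0],[[0,0,0],[0,0,0],0],[[0,0,0],[0,0,0],0],[[0,0,0],[0,0,0],0],[[0,0,0],[0,0,0],0],[[0,0,0],[0,0,0],0]]' | head -1;  python3 post.py;  python3 -m inch '[[[0,0,0],[0,0,0],0],[[0,0,0],[0,0,0],0],[[0,0,0],[0,0,0],0],[[0,0,0],[0,0,0],0],[[0,0,0],[0,0,0],0]]' | head -1; python3 post.py
```

```text
time_s: 10.65
10.65 -173.9 47
10.7 -170.8 46
10.75 -167.1 42
10.8 -163.8 47
10.85 [445.55271202 -60.75880938 147.56335935] [-0.53580268  0.53599581 -0.52947433]
time_s: 11.48
11.475 -121.1 50
11.525 -118.3 50
11.575 -115.5 51
11.625 -112.3 51
11.675 [445.5415941  -60.75451598 147.56594759] [-0.03216165 -0.22632678  0.17041783]
```

```bash
python3 -m inch '[[[0,0,-2.5],[0,0,0],0],[[0,0,-2.5],[0,0,0],0],[[0,0,0],[0,0,0],0],[[0,0,0],[0,0,0],0],[[0,0,0],[0,0,0],0]]' | head -2; python3 post.py
```

```text
time_s: 12.3
position: [446.2, -60.7, 98.5]
12.3 -76.4 56
12.35 -73.9 55
12.4 -71.3 58
12.45 -69.0 57
12.5 [445.79645804 -60.67479408  97.9792642 ] [ 0.62184351 -0.14830376 -0.24119382]
```

```bash
python3 -m inch '[[[0,0,-0.2],[0,0,0],0],[[0,0,0],[0,0,0],0],[[0,0,0],[0,0,0],0],[[0,0,0],[0,0,0],0],[[0,0,0],[0,0,0],0],[[0,0,0],[0,0,0],0],[[0,0,0],[0,0,0],0]]'; python3 post.py
```

```text
time_s: 13.38
position: [445.6, -60.7, 95.6]
tool_rot: [0.0, 0.132, 0.991, 0.0]
ft_force: [-0.1, 0.7, -0.4]
width: 0.007
finger_force: 0.0
13.375 -28.8 60
13.425 -26.7 64
13.475 -24.8 55
13.525 -22.8 59
13.575 [445.56219961 -60.77391181  95.57450341] [-0.05821103 -1.00333482  0.38940639]
```

```bash
python3 -m inch '[[[0,0,0],[0,0,0],0],[[0,0,0],[0,0,0],0],[[0,0,-0.2],[0,0,0],0],[[0,0,-0.5],[0,0,0],0]]'; python3 post.py
```

```text
time_s: 14.08
position: [445.6, -60.7, 88.6]
tool_rot: [-0.0, 0.132, 0.991, 0.0]
ft_force: [-5.9, 0.5, 14.3]
width: 0.007
finger_force: 7.3
14.075 -6.2 51
14.125 -6.3 53
14.175 -6.2 56
14.225 -6.1 54
14.275 [445.6032043  -60.66722279  88.87437075] [-4.91822114  0.18265733 12.99955895]
```

```bash
python3 -m inch '[[[0,-0.1,0],[0,0,0],0],[[0,-0.2,0],[0,0,0],0],[[0,-0.2,0],[0,0,0],0],[[-0.1,-0.1,0],[0,0,0],0],[[0,-0.1,0],[0,0,0],0],[[0,0,0],[0,0,0],0],[[0,0,0],[0,0,0],0]]'; python3 post.py
```

```text
time_s: 15.15
position: [445.0, -67.7, 89.1]
tool_rot: [0.0, 0.132, 0.991, 0.0]
ft_force: [-4.2, -0.1, 12.3]
width: 0.005
finger_force: 6.4
15.15 -1.3 61
15.2 -1.3 61
15.25 -1.3 60
15.3 -1.4 61
15.35 [445.02601387 -67.69595658  89.09287877] [-4.23801233  1.15410823 12.88114649]
```

Stopped at -1.3° and holding. Next I lift straight off and clear the arm.

```bash
python3 -m inch '[[[0,0,0.2],[0,0,0],0],[[0,0,0.3],[0,0,0],0],[[0,0,0.5],[0,0,0],0],[[0,0,3],[0,0,0],0],[[0,0,4],[0,0,0],0],[[0,0,4],[0,0,0],0],[[-1,1,3],[0,0,0],0],[[0,0,0],[0,0,0],0],[[0,0,0],[0,0,0],0]]'; python3 post.py; python3 - <<'E'
from h import *
im=cam("scene"); cv2.imwrite("pics/end.png",im["pixels"][:,:,::-1])
E
```

```text
time_s: 16.48
position: [434.3, -57.9, 237.9]
tool_rot: [-0.0, 0.132, 0.991, 0.0]
ft_force: [-0.5, 0.5, -0.1]
width: 0.006
finger_force: 0.0
16.475 -1.3 62
16.525 -1.3 64
16.575 -1.3 63
16.625 -1.3 63
16.675 [434.22998908 -58.01304655 237.75199771] [-0.98961155  0.30256353  0.38681362]
```

View pics/end.png

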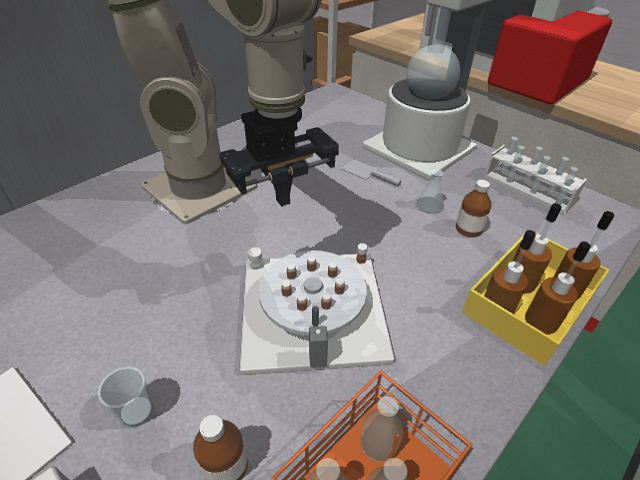

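The post at (316,316) stands in front of the sensor at (318,345), the wheel is at rest, the bystanders are where they were, and the arm is clear.

```bash
python3 -c "
from cell import robot
print(robot.sign_off())"
```

```text
the job is handed in; nothing more can be done
None
```

The job is handed in, though `sign_off()` gave no verdict: the wheel was flicked counter-clockwise, coasted freely past the sensor twice, and was braked on the third arrival with the post about 1.3° (roughly 2 mm) off the sensor line, after a small drag while still pressed moved it there from 6.2°; the arm is clear and nothing else has visibly moved.

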